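Square up the snack boards in their wind-proof caddy

ROBOT

A 7-joint arm with a two-finger parallel gripper is mounted at the origin on the work surface. World frame = base frame: x ahead of the robot, y to its left, z up, the work surface at z = 0. Lengths are in m, angles in degrees, forces in N, time in s.
With the tool pointing down it reaches from about 0.425 to 0.875 m from the base axis. Payload 4.7 kg.
Tool frame: the origin (TCP) lies on the centre line of the jaws, within the pads' length; the fingertips stand 19 mm ahead of it and the grasp point (between the pads) is the TCP; z points along the fingers, y is the line along which they close (so a half turn about z gives the same grasp; the last joint's range is limited). The gripper opens to 87 mm and grips with 3 to 60 N. Pads are 19 mm wide; open, the fingers measure 117 mm over their backs; the gripper's body (75 mm by 190 mm) begins 51 mm behind the grasp point.
Start: joints at [-62.676, 18.392, -4.016, 83.108, 1.295, 78.541, -3.26], TCP at [0.29, 0.582, 0.242] pointing down, gripper open.
Joint ranges: [-163.93, 163.93], [-17.29, 119.83], [-79.2, 71.16], [3.27, 140.29], [-89.18, 269.18], [5.43, 117.66], [-154.24, 154.24]. Speed limits (degrees/s): [147.25, 147.25, 180, 180, 180, 180, 180].

INTERFACE

Orientations are given as [roll, pitch, yaw] about the fixed x, y, z axes, in that order (R = Rz(yaw) Ry(pitch) Rx(roll)).
In Python, from cell import env, imaging gives the robot as it stands.
- The arm moves only by the shell command python3 -m crank 'ROWS' [OPENING] [FORCE]. ROWS is JSON, a list of rows, each an object of numbers: "x", "y", "z": the shift along the tool's x, y, z in m; "turn": the turn about the tool's z in rad. In form: [{"x": .., "y": .., "z": .., "turn": ..}, ...]. A call has 1 to 12 rows; each row is the pose to reach, as a shift and turn from the pose commanded when the call began, along the tool's axes at that moment; what a row does not reach only later rows make up. A row lasts 1/8 s, in which the tool goes at most 62.5 mm and 10.7 degrees, less where a joint would pass 70% of its speed; a pose out of reach is approached as far as the arm can. A call with a gripper value outside its range is refused whole. OPENING is the finger opening in m, from 0 to 0.087, set as the call begins (- or left out, the last holds). The fingers move at their own pace and stop on an object; FORCE is the grip in N (left out, the last holds). Time passes only in rows, so rows that repeat a pose let the fingers close. It gives the time, the measured TCP pose, the force, the opening and the grip force at its end, in the units of the state.
- env.get_obs(): the state, without advancing time (a new reading comes with each control period).
- imaging.read_camera(name): name is "scene" or "top" or "wrist"; returns the picture (480x640x3 uint8, red, green, blue); there is no depth.
- imaging.get_calibration(name): a dict with "camera_matrix" (3x3 intrinsics, pixels), "k1" (the pictures are not rectified: a ray, as slopes to the right and down, at radius r is drawn at 1 + k1 r^2 times it, then the intrinsics apply), "position" and "attitude" of the camera in the world. Camera axes: x right, y up, looking along -z (the intrinsics and any distortion apply to the point x, -y, -z); pixel columns grow to the right and rows downward; lengths in m; the calibration is good to about 2 mm. A picture is of the moment at which its call begins: read the wrist's pose just before it. get_calibration takes no time and is no camera call; for the wrist camera it gives the pose at the moment of the call.
- env.sign_off(): hands the job in; it is judged then, once.
The state is a dict: "time_s": time; "qpos": joint angles; "joint_velocities": joint speeds; "effort": joint torques, N m; "tool_pos": TCP position; "tool_rot": TCP orientation; "force": force on the tool from outside, world axes, zero at the start; "wrist_torque": the same for the moment, N m; "grip_width": finger opening in m; "grasp_force": force on a finger pad.
Only numpy, scipy, OpenCV 4.12 (cv2) and the standard library are available. Lean on these libraries where they do the work, as an engineer would, in place of code of your own. Each camera call takes 0.05 s, during which the arm holds its last target. There are 200 camera calls.

TASK

Before the sea breeze scatters them, take the two bamboo snack boards off the sloping stand and pile them on the third one in the aluminium caddy, long sides along the caddy's side wall, and gently push the pile square, so that all three lie flat on one another with their edges flush against both the caddy's end wall and its side wall. Only when the pile is square, swing the keeper arm fully shut across it. Do not slam or shove the boards hard against the caddy, and leave the ice pail, bottle opener and stirring stick where they are.

Things in the scene. Friction and masses are not known exactly. Their poses are not given: they have to be found in the camera images.
- stand: Fixed sloping serving stand, 290 mm wide (y), 120 mm deep (x), white base, aluminium shelf; origin at the centre of its underside. The shelf is a plane tilted 0.56 rad (32 deg), facing away from the robot: it rises towards the stand's -x, through the point (0, 0, 62 mm); it runs 63 mm down and 69 mm up the slope from there, with an 8 mm high lip at its foot (+x).
- stand_handle (a point): Middle of the stand's carrying handle, a 10 mm thick bar along y at x = -14, z = 184 mm of the stand, on posts of the same bar at y = +-141 mm. It hangs over the boards and leaves no room for a gripper coming straight down at their middle; a tool square to the shelf passes beside it.
- caddy: Fixed aluminium caddy, origin at the centre of its underside. Base plate x +-85, y -76 to +74 mm, top at z = 12 mm. Walls up to z = 46 mm on two sides only: end wall, inner face at x = +70 (y -66 to +54); side wall, inner face at y = +50 (x -62 to +78), 6 mm thick. A board flush with both walls has its centre at x = 15, y = 18 mm. Keeper post (radius 8) at x = 15, y = 66 mm.
- corner (a point): Inner corner of the caddy where end wall, side wall and base plate's top face meet: (70, 50, 12) mm in the caddy's frame.
- board_a: Bamboo snack board 110 (x) by 64 (y) by 12 (z) mm, about 70 g, origin at the centre of its underside, z up through its top face. It starts loose and askew on the caddy's base plate, away from both walls.
- board_b: Board of the same size as board_a; starts on the sloping shelf (its z square to the shelf, its x down the slope, low end against the lip), on the stand's left or right half, with room for a finger on either long side.
- board_c: As board_b, on the other half of the sloping shelf. Boards may be piled in any order.
- keeper (a joint): Angle of the keeper arm (rad) about the vertical pivot on the caddy's post: 0 = shut against its stop, arm pointing to the caddy's -y across the pile; grows as it opens anticlockwise seen from above, 1.57 = pointing to the caddy's +x. It starts open, stays where it is left (friction 0.05 N m) and has no catch.
- keeper_knob (a point): Middle of the upright round knob on the keeper arm, 16 mm diameter, 28 mm tall, 85 mm from the pivot axis (the caddy's keeper post). Heights over the trolley top: arm 51.5 to 59.5 mm (3.5 mm above a flat pile of three), knob 59.5 to 87.5 mm, this point 73.5 mm. Arm 16 mm wide, 98 mm long.
- ice_pail: White ceramic lidded ice pail, 150 mm diameter, 170 mm tall with the knob, origin under its centre. Bystander.
- opener: Flat chrome bottle opener, 120 mm long along its x, 38 mm wide, 6 mm thick, lying on the trolley. Bystander.
- stirrer: Flat bamboo stirring stick, 190 mm long along its x, 7 mm thick, lying on the trolley. Bystander.
Not all that is in view belongs to the job. Leave any red or yellow look-alike of the board_b alone.

How it is judged:
By the outcome, as a careful person would: the job done as asked, in the order asked, and still so for the second after the job is handed in, with the robot touching nothing.
It also fails if it takes over 72 s, if anything falls off the work surface, if the arm or the gripper's body presses on something with over 40 N, if the wrist force passes 120 N, or if a joint passes its speed limit or range.

## Working session

There is one attempt and no reset: what is moved stays moved. The work goes in short steps, Python scripts to look and compute and a shell command to move; the robot and the scene stay as the last step left them, time stands still between calls to the robot, and variables do not carry over. Pictures are saved under pics/ and viewed, at most 10 in all, crops included, and the job is handed in when it is done.

```bash
ls; mkdir -p pics
cat > h.py <<'E'
import numpy as np,cv2
from scipy.spatial.transform import Rotation as R
from cell import env,imaging
def cal(n):
    c=imaging.get_calibration(n); return c
E
python3 - <<'E'
from h import *
for n in ["scene","top"]:
    c=cal(n);print(n,c)
    cv2.imwrite(f"pics/{n}0.png",imaging.read_camera(n)[:,:,::-1])
print(env.get_obs())
E
```

```text
pics
scene {'camera_matrix': array([[521.66481517,   0.        , 320.5075945 ],
       [  0.        , 521.66481517, 240.48765328],
       [  0.        ,   0.        ,   1.        ]]), 'k1': 0.02838836476226732, 'position': array([ 1.36914038, -0.20978898,  0.79021238]), 'attitude': array([52.44524701,  0.99649195, 68.64725725])}
top {'camera_matrix': array([[509.27233573,   0.        , 320.33905844],
       [  0.        , 509.27233573, 234.72407856],
       [  0.        ,   0.        ,   1.        ]]), 'k1': 0.041852382246120146, 'position': array([0.47628538, 0.08240206, 1.12703021]), 'attitude': array([ 5.41182225e+00, -1.16144223e-02, -9.16161995e+01])}
{'time_s': 0.1, 'qpos': array([-62.67596536,  18.43460174,  -4.01597136,  83.16807132,
         1.29446903,  78.54156908,  -3.26064774]), 'joint_velocities': array([ 0.11094552, -0.14860431, -0.00197407, -0.15058732, -0.06712325,
       -0.02292228,  0.08141458]), 'effort': array([-6.24492004e-04, -4.92576027e+01, -4.05736780e-01, -3.13398600e+01,
       -6.41200296e-02,  3.95586260e-02,  6.39076870e-05]), 'tool_pos': array([0.2900193 , 0.58118818, 0.24057191]), 'tool_rot': array([-1.79900964e+02,  4.85598007e-03,  1.53485231e+02]), 'force': array([ 0.43179621, -0.14321617, -0.22601118]), 'wrist_torque': array([-0.02080633, -0.03554209,  0.02773985]), 'grasp_force': 0.0, 'grip_width': 0.08693832751176489}
```

View pics/scene0.png

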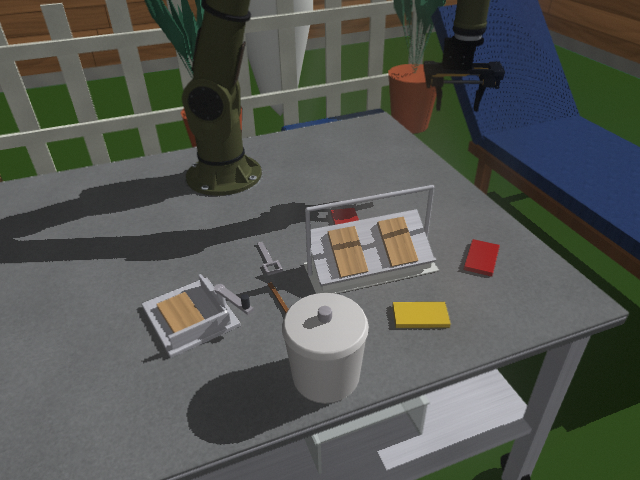

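View pics/top0.png

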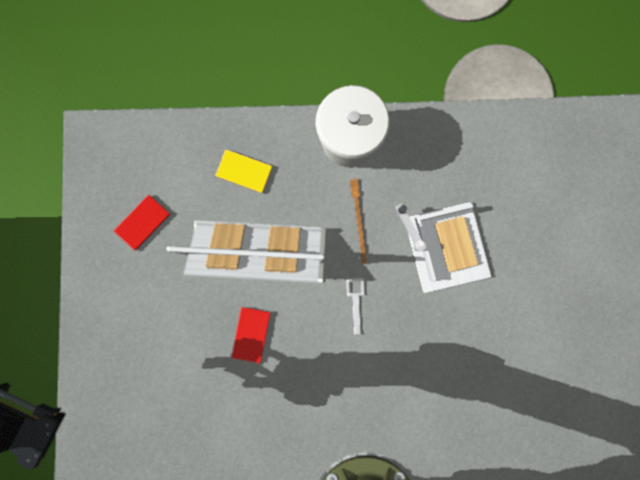

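Run:
```python
import cv2
a=cv2.imread("pics/top0.png")
cv2.imwrite("pics/caddy1.png",cv2.resize(a[195:300,385:505],None,fx=5.6,fy=5.6,interpolation=cv2.INTER_CUBIC))
cv2.imwrite("pics/stand1.png",cv2.resize(a[210:292,160:335],None,fx=4.5,fy=4.5,interpolation=cv2.INTER_CUBIC))
```

```text
(no output)
```

View pics/caddy1.png

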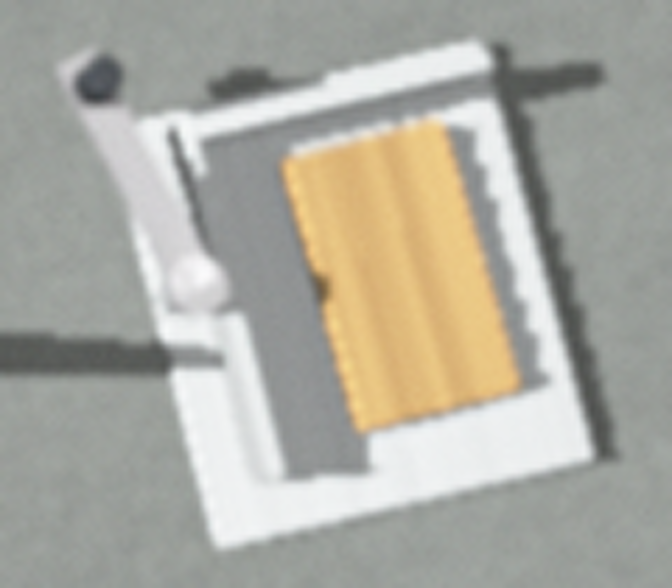

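View pics/stand1.png

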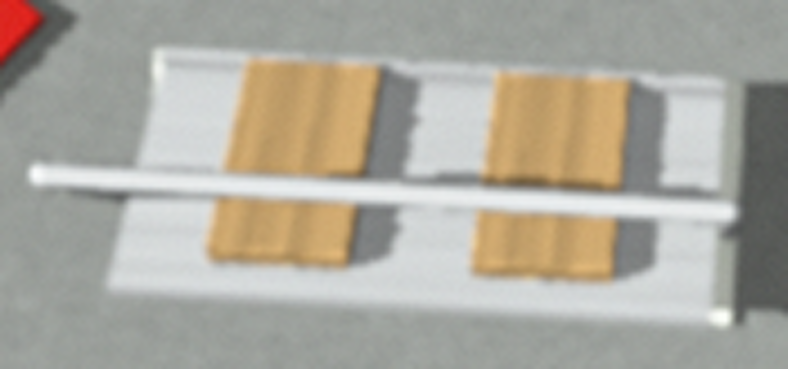

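```bash
cat >> h.py <<'E'
def proj(c,P):
    q=(np.atleast_2d(P)-c["position"])@R.from_euler("xyz",c["attitude"],degrees=True).as_matrix()
    s=np.c_[q[:,0]/-q[:,2],q[:,1]/q[:,2]]
    s=s*(1+c["k1"]*(s**2).sum(1,keepdims=True)); K=c["camera_matrix"]
    return s*[K[0,0],K[1,1]]+K[:2,2]
def unproj(c,uv,z):
    K=c["camera_matrix"]; d=(np.atleast_2d(uv)-K[:2,2])/[K[0,0],K[1,1]]; s=d.copy()
    for _ in range(9): s=d/(1+c["k1"]*(s**2).sum(1,keepdims=True))
    r=np.c_[s[:,0],-s[:,1],-np.ones(len(s))]@R.from_euler("xyz",c["attitude"],degrees=True).as_matrix().T
    t=(z-c["position"][2])/r[:,2]; return c["position"]+r*t[:,None]
def full(uv,off,s): return (np.atleast_2d(uv)+.5)/s-.5+off
from scipy.optimize import least_squares
def pose(c,P,uv,z0=0,g=(.5,0,0)):
    P=np.array(P,float)/1000; 
    def w(p): return np.c_[P[:,:2]@np.array([[np.cos(p[2]),np.sin(p[2])],[-np.sin(p[2]),np.cos(p[2])]])+p[:2],P[:,2]+z0]
    f=lambda p:(proj(c,w(p))-uv).ravel()
    s=least_squares(f,g); return s.x,s.fun.reshape(-1,2)
E
python3 - <<'E'
from h import *
np.set_printoptions(precision=4,suppress=True)
c=cal("top")
uc=lambda a:full(a,[385,195],5.6); us=lambda a:full(a,[160,210],4.5)
p,r=pose(c,[(-85,74,12),(-85,-76,12),(-62,50,46),(76,-66,46)],uc([(218,548),(600,458),(283,478),(490,45)]))
print("caddy",p,np.degrees(p[2]));print(r)
def inc(q,p):
    d=q[:,:2]-p[:2];C,S=np.cos(p[2]),np.sin(p[2]);return np.c_[C*d[:,0]+S*d[:,1],-S*d[:,0]+C*d[:,1]]*1000
print("a corners in caddy",inc(unproj(c,uc([(285,158),(440,120),(520,388),(360,432)]),.024),p))
print("knob",inc(unproj(c,uc([(100,78)]),.0875),p),"post",inc(unproj(c,uc([(200,283)]),.062),p))
t=np.array([np.cos(.56),-np.sin(.56)]);n=np.array([np.sin(.56),np.cos(.56)])
def sh(s,y,h): a=s*t+h*n; return (a[0],y,62+a[1])
q,r=pose(c,[sh(63,145,8),sh(63,-145,8),(-14,146,186),(-14,-146,186),sh(-69,145,0),sh(-69,-145,0)],us([(158,52),(740,80),(32,173),(738,212),(108,290),(730,320)]),g=(.55,.2,0))
print("stand",q,np.degrees(q[2]));print(r)
C,S=np.cos(q[2]),np.sin(q[2])
for nm,px in (("L",[(245,60),(380,65),(350,252),(210,248)]),("R",[(497,72),(629,78),(614,265),(474,262)])):
    P=[sh(63,32,12),sh(63,-32,12),sh(-47,-32,12),sh(-47,32,12)]
    def f(v):
        P=[]
        for a,b in((55,32),(55,-32),(-55,-32),(-55,32)):
            P.append(sh(v[0]+a*np.cos(v[2])-b*np.sin(v[2]),v[1]+a*np.sin(v[2])+b*np.cos(v[2]),12))
        P=np.array(P)/1000
        return (proj(c,np.c_[P[:,0]*C-P[:,1]*S+q[0],P[:,0]*S+P[:,1]*C+q[1],P[:,2]])-us(px)).ravel()
    s=least_squares(f,[8,70,0],x_scale=[1,1,.01]);print(nm,s.x,s.fun)
    y=s.x[1]
    for x in(0,38):print("world at stand x",x,q[0]+C*x/1e3-S*y/1e3,q[1]+S*x/1e3+C*y/1e3)
E
```

```text
caddy [ 0.5484 -0.1972  0.2071] 11.867398074265026
[[ 0.4709 -0.1382]
 [-0.6176 -0.1161]
 [ 0.4114 -0.6735]
 [-0.2653  0.9546]]
a corners in caddy [[ 55.4118  14.1237]
 [ 55.7893 -47.9299]
 [-51.8257 -50.7305]
 [-53.9736  13.1805]]
knob [[95.9248 88.2909]] post [[14.9352 66.2859]]
stand [ 0.5497  0.2153 -0.0793] -4.544640737651613
[[-3.0337 -0.8728]
 [ 2.1346 -0.2312]
 [ 0.904   0.7023]
 [ 2.131   0.0421]
 [-4.2557 -0.2765]
 [ 1.8379  0.3275]]
L [ 2.7112 62.1902  0.0201] [ 0.0332 -0.4867  0.0048 -0.5382  0.4071  0.531  -0.4367  0.3528]
world at stand x 0 0.5546605698310626 0.2772947920484103
world at stand x 38 0.5925410940876107 0.27428383172833415
R [  2.7404 -56.5004   0.0104] [-0.2989 -0.4385  0.2064 -0.4951  0.3888  0.7346 -0.2974  0.0621]
world at stand x 0 0.5452560196430595 0.1589772940916227
world at stand x 38 0.5831365438996076 0.15596633377154656
```

```bash
cat >> h.py <<'E'
def go(x,y,z,psi):
    o=env.get_obs();M=R.from_euler("xyz",o["tool_rot"],degrees=True)
    d=M.inv().apply(np.array([x,y,z])-o["tool_pos"]); t=(o["tool_rot"][2]-psi+180)%360-180
    print("go",np.round(d,4),"turn",round(np.radians(t),3),"t",o["time_s"])
CAD=np.array([.5484,-.1972,.2071])
def cw(x,y):
    C,S=np.cos(CAD[2]),np.sin(CAD[2]);return CAD[0]+(C*x-S*y)/1e3,CAD[1]+(S*x+C*y)/1e3
E
python3 -c "
from h import *
go(.587,.156,.24,176)"
```

```text
go [-0.4556 -0.2479  0.001 ] turn -0.393 t 0.1
```

```bash
python3 -m crank '[{"x":-0.05,"y":-0.03,"z":0,"turn":-0.1},{"x":-0.1,"y":-0.055,"z":0,"turn":-0.2},{"x":-0.15,"y":-0.08,"turn":-0.3},{"x":-0.2,"y":-0.11,"turn":-0.393},{"x":-0.25,"y":-0.137,"turn":-0.393},{"x":-0.3,"y":-0.165,"turn":-0.393},{"x":-0.35,"y":-0.192,"turn":-0.393},{"x":-0.4,"y":-0.22,"turn":-0.393},{"x":-0.44,"y":-0.24,"turn":-0.393},{"x":-0.4556,"y":-0.2479,"z":0.001,"turn":-0.393},{"x":-0.4556,"y":-0.2479,"z":0.001,"turn":-0.393},{"x":-0.4556,"y":-0.2479,"z":0.001,"turn":-0.393}]' 0.087 40
python3 - <<'E'
from h import *
print(env.get_obs()["tool_pos"],env.get_obs()["tool_rot"],cal("wrist"))
cv2.imwrite("pics/w1.png",imaging.read_camera("wrist")[:,:,::-1])
E
```

```text
[0.2900193  0.58118818 0.24057191] [-1.79900964e+02  4.85598007e-03  1.53485231e+02] {'camera_matrix': array([[384.79618337,   0.        , 320.1375214 ],
       [  0.        , 384.79618337, 238.84702069],
       [  0.        ,   0.        ,   1.        ]]), 'k1': -0.014546606160224655, 'position': array([0.21572392, 0.61817488, 0.3834316 ]), 'attitude': array([-17.44025487,   0.13838461,  63.42825377])}invalid input
```

View pics/w1.png

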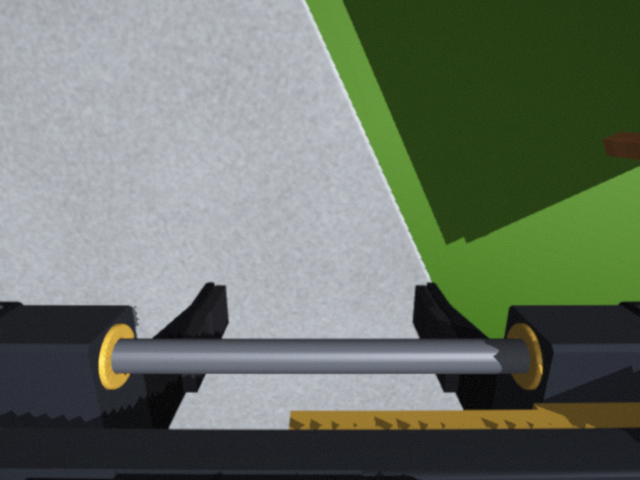

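```bash
python3 -m crank '[{"x":-0.04,"y":-0.022,"z":0,"turn":0.18},{"x":-0.08,"y":-0.044,"z":0,"turn":0.36},{"x":-0.13,"y":-0.07,"z":0,"turn":0.54},{"x":-0.18,"y":-0.098,"z":0,"turn":0.72},{"x":-0.23,"y":-0.125,"z":0,"turn":0.9},{"x":-0.28,"y":-0.152,"z":0,"turn":1.08},{"x":-0.33,"y":-0.18,"z":0,"turn":1.26},{"x":-0.37,"y":-0.2,"z":0,"turn":1.44},{"x":-0.41,"y":-0.223,"z":0,"turn":1.62},{"x":-0.44,"y":-0.24,"z":0,"turn":1.8},{"x":-0.456,"y":-0.248,"z":0.001,"turn":1.98},{"x":-0.456,"y":-0.248,"z":0.001,"turn":2.16}]' 0.087 40
python3 -c "
from h import *
go(.587,.156,.24,-4)
print(env.get_obs()['qpos'])"
```

```text
time_s: 1.65
tool_pos: [0.5882, 0.1536, 0.2401]
tool_rot: [179.9, 0.1, 29.2]
force: [0.1, 0.3, 0.6]
grip_width: 0.0867
grasp_force: 0.0
go [ 0.0001 -0.0027  0.0001] turn 0.579 t 1.65
[-39.21795931  13.91158548  26.28634772  90.49318716  -6.19872425
  77.09204865 -73.04054414]
```

```bash
python3 -m crank '[{"x":0,"y":-0.003,"z":0,"turn":0.18},{"x":0,"y":-0.003,"z":0,"turn":0.36},{"x":0,"y":-0.003,"z":0,"turn":0.54},{"x":0,"y":-0.003,"z":0,"turn":0.579},{"x":0,"y":-0.003,"z":0,"turn":0.579}]'
python3 - <<'E'
from h import *
c=cal("wrist");o=env.get_obs();print(o["qpos"],c["position"],c["attitude"])
cv2.imwrite("pics/w2.png",imaging.read_camera("wrist")[:,:,::-1])
# predicted image of the R board top-face low-end corners & stand points
q=np.array([.5497,.2153,-.0793]);C,S=np.cos(q[2]),np.sin(q[2])
def st(x,y,z):return [q[0]+(C*x-S*y)/1e3,q[1]+(S*x+C*y)/1e3,z/1e3]
t=np.array([.8473,-.5312]);n=np.array([.5312,.8473])
for s,y in((57.7,-24.5),(57.7,-88.5),(0,-24.5),(0,-88.5)):
    a=s*t+12*n;print(s,y,proj(c,[st(a[0],y,62+a[1])]))
E
```

```text
time_s: 2.28
tool_pos: [0.5858, 0.1588, 0.2403]
tool_rot: [180.0, 0.0, -3.4]
force: [0.1, -0.3, 0.0]
grip_width: 0.0869
grasp_force: 0.0
[ -42.74224277   14.0828508    29.92942535   90.73514154   -7.15184986
   77.12492776 -105.37044701] [0.66782207 0.15380907 0.38309041] [-1.74166196e+01 -6.20672304e-02 -9.34668852e+01]
57.7 -24.5 [[287.80513455 196.06987385]]
57.7 -88.5 [[358.92273025 197.37547633]]
0 -24.5 [[285.3461639  258.99882513]]
0 -88.5 [[359.60949822 260.27894775]]
```

View pics/w2.png

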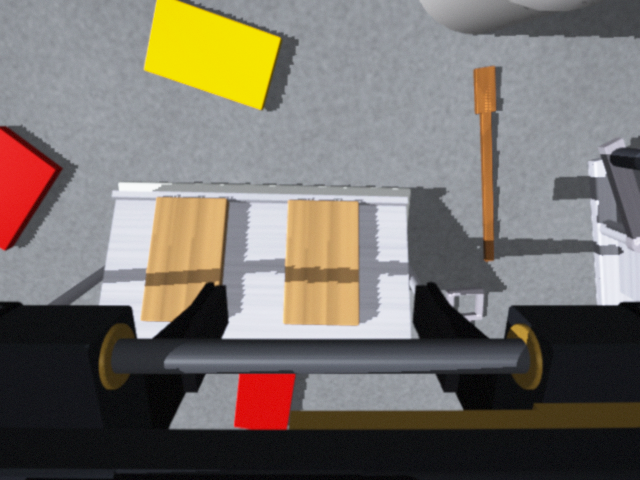

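```bash
python3 -c "
from h import *
go(.583,.156,.067,-4)"
```

```text
go [-0.0026  0.0029  0.1733] turn 0.011 t 2.325
```

```bash
python3 -m crank '[{"x":-0.0026,"y":0.003,"z":0,"turn":0.01},{"x":-0.0026,"y":0.003,"z":0.04,"turn":0.01},{"x":-0.0026,"y":0.003,"z":0.08,"turn":0.01},{"x":-0.0026,"y":0.003,"z":0.12,"turn":0.01},{"x":-0.0026,"y":0.003,"z":0.145,"turn":0.01},{"x":-0.0026,"y":0.003,"z":0.16,"turn":0.01},{"x":-0.0026,"y":0.003,"z":0.168,"turn":0.01},{"x":-0.0026,"y":0.003,"z":0.173,"turn":0.01},{"x":-0.0026,"y":0.003,"z":0.173,"turn":0.01}]'
```

```text
time_s: 3.45
tool_pos: [0.5836, 0.156, 0.068]
tool_rot: [-180.0, -0.0, -4.0]
force: [-0.1, 0.3, 1.0]
grip_width: 0.0876
grasp_force: 0.0
```

```bash
python3 -m crank '[{"x":0,"y":0,"z":0,"turn":0},{"x":0,"y":0,"z":0.001,"turn":0},{"x":0,"y":0,"z":0.001,"turn":0},{"x":0,"y":0,"z":0.001,"turn":0},{"x":0,"y":0,"z":0.001,"turn":0}]' 0.05 40
```

```text
time_s: 4.08
tool_pos: [0.5834, 0.156, 0.0667]
tool_rot: [-180.0, -0.0, -4.0]
force: [0.4, -0.9, 0.7]
grip_width: 0.0629
grasp_force: 40.0
```

```bash
python3 -m crank '[{"x":0.002,"y":0,"z":-0.01,"turn":0},{"x":0.01,"y":0,"z":-0.02,"turn":0},{"x":0.03,"y":0,"z":-0.025,"turn":0},{"x":0.06,"y":0,"z":-0.025,"turn":0},{"x":0.09,"y":0,"z":-0.025,"turn":0},{"x":0.1,"y":0,"z":-0.04,"turn":0},{"x":0.1,"y":0,"z":-0.08,"turn":0},{"x":0.1,"y":0,"z":-0.12,"turn":0},{"x":0.1,"y":0,"z":-0.12,"turn":0}]'
python3 - <<'E'
from h import *
x,y=cw(40,-10);go(x,y,.19,11.9);print(x,y)
c=cal("wrist")
a=imaging.read_camera("wrist")[:,:,::-1];b=imaging.read_camera("scene")[:,:,::-1]
cv2.imwrite("pics/w3.png",cv2.resize(np.hstack([a,b]),(800,300)))
E
```

```text
time_s: 5.2
tool_pos: [0.6861, 0.1487, 0.1919]
tool_rot: [-179.9, -0.5, -4.0]
force: [0.0, 0.4, -0.6]
grip_width: 0.0629
grasp_force: 40.0
go [-0.0718  0.3534  0.0004] turn -0.278 t 5.2
0.589601480774726 -0.1987614038458657
```

View pics/w3.png

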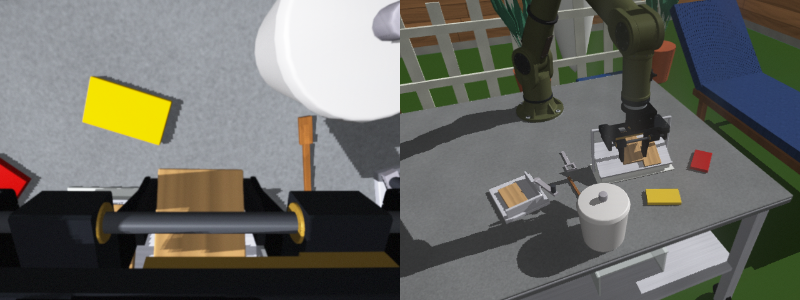

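```bash
python3 -m crank '[{"x":-0.02,"y":0.0,"z":-0.04,"turn":0},{"x":-0.05,"y":0.02,"z":-0.08,"turn":-0.04},{"x":-0.07,"y":0.06,"z":-0.08,"turn":-0.08},{"x":-0.07,"y":0.11,"z":-0.08,"turn":-0.12},{"x":-0.07,"y":0.16,"z":-0.08,"turn":-0.16},{"x":-0.07,"y":0.21,"z":-0.08,"turn":-0.2},{"x":-0.07,"y":0.26,"z":-0.08,"turn":-0.24},{"x":-0.07,"y":0.3,"z":-0.08,"turn":-0.278},{"x":-0.07,"y":0.33,"z":-0.06,"turn":-0.278},{"x":-0.068,"y":0.35,"z":-0.04,"turn":-0.278},{"x":-0.068,"y":0.3525,"z":0,"turn":-0.278},{"x":-0.068,"y":0.3525,"z":0,"turn":-0.278}]'
python3 -c "
from h import *
x,y=cw(45,-10);go(x,y,.072,11.9)"
```

```text
time_s: 6.8
tool_pos: [0.5876, -0.1972, 0.1823]
tool_rot: [-179.8, 0.5, 11.9]
force: [-0.2, -0.0, -0.5]
grip_width: 0.0628
grasp_force: 40.0
go [0.0075 0.0024 0.1102] turn -0.001 t 6.8
```

```bash
python3 -m crank '[{"x":0.006,"y":0.001,"z":0.03,"turn":0},{"x":0.006,"y":0.001,"z":0.06,"turn":0},{"x":0.006,"y":0.001,"z":0.085,"turn":0},{"x":0.006,"y":0.001,"z":0.1,"turn":0},{"x":0.006,"y":0.001,"z":0.105,"turn":0},{"x":0.006,"y":0.001,"z":0.11,"turn":0},{"x":0.006,"y":0.001,"z":0.11,"turn":0}]'
python3 -c "
from h import *
x,y=cw(45,-10);go(x,y,.06,11.9)"
```

```text
time_s: 7.68
tool_pos: [0.5969, -0.1978, 0.0771]
tool_rot: [180.0, -0.0, 11.9]
force: [0.3, 0.3, -1.3]
grip_width: 0.0629
grasp_force: 40.0
go [-0.0023 -0.0005  0.0171] turn 0.0 t 7.675
```

Creep down until the low end touches, small steps.

```bash
python3 -m crank '[{"x":-0.002,"y":0,"z":0.004,"turn":0},{"x":-0.002,"y":0,"z":0.008,"turn":0},{"x":-0.002,"y":0,"z":0.011,"turn":0},{"x":-0.002,"y":0,"z":0.014,"turn":0},{"x":-0.002,"y":0,"z":0.014,"turn":0}]'
python3 -m crank '[{"x":0,"y":0,"z":0.002,"turn":0},{"x":0,"y":0,"z":0.003,"turn":0},{"x":0,"y":0,"z":0.003,"turn":0}]'
```

```text
time_s: 8.3
tool_pos: [0.5944, -0.198, 0.0622]
tool_rot: [-180.0, 0.0, 11.9]
force: [-0.5, -0.2, -0.5]
grip_width: 0.0629
grasp_force: 40.0
time_s: 8.68
tool_pos: [0.5946, -0.1981, 0.0595]
tool_rot: [-180.0, 0.0, 11.9]
force: [-0.8, 0.2, -0.6]
grip_width: 0.063
grasp_force: 40.0
```

```bash
python3 -m crank '[{"x":0,"y":0,"z":0.002,"turn":0},{"x":0,"y":0,"z":0.003,"turn":0},{"x":0,"y":0,"z":0.003,"turn":0}]'
python3 - <<'E'
from h import *
b=imaging.read_camera("scene")[190:380,100:300,::-1];a=imaging.read_camera("top")[180:310,370:520,::-1]
cv2.imwrite("pics/w4.png",np.hstack([cv2.resize(b,(400,380)),cv2.resize(a,(400,380))]))
E
```

```text
time_s: 9.05
tool_pos: [0.5947, -0.1983, 0.0581]
tool_rot: [-180.0, -0.0, 11.9]
force: [-3.1, 1.5, 8.4]
grip_width: 0.0628
grasp_force: 40.0
```

View pics/w4.png

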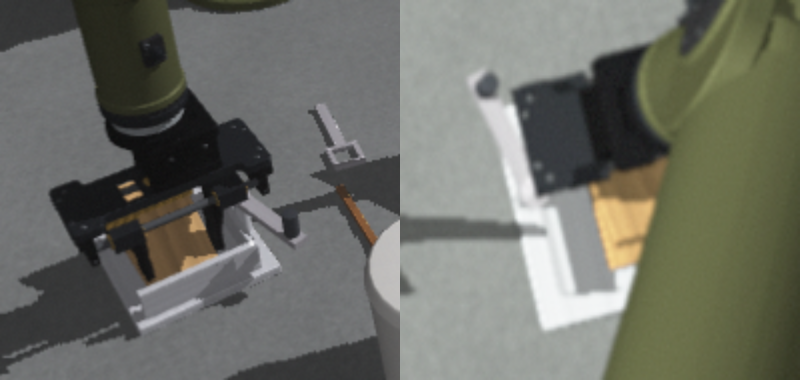

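```bash
python3 -m crank '[{"x":0,"y":0,"z":-0.001,"turn":0},{"x":0,"y":0,"z":-0.001,"turn":0}]' 0.05 12
python3 -m crank '[{"x":0,"y":0,"z":0,"turn":0},{"x":0,"y":0,"z":0,"turn":0},{"x":0,"y":0,"z":0,"turn":0}]' 0.05 3
python3 -m crank '[{"x":0,"y":0,"z":0,"turn":0},{"x":0,"y":0,"z":0,"turn":0},{"x":0,"y":0,"z":0,"turn":0}]' 0.066 3
```

```text
time_s: 9.4
tool_pos: [0.5947, -0.1984, 0.0578]
tool_rot: [180.0, -0.0, 11.9]
force: [-1.6, 0.5, 3.0]
grip_width: 0.0638
grasp_force: 12.0
time_s: 9.78
tool_pos: [0.5945, -0.1979, 0.0573]
tool_rot: [-180.0, 0.0, 11.9]
force: [0.5, 0.1, -0.5]
grip_width: 0.0634
grasp_force: 3.0
time_s: 10.15
tool_pos: [0.5947, -0.1981, 0.0576]
tool_rot: [180.0, -0.0, 11.9]
force: [-0.7, -0.6, 0.3]
grip_width: 0.0661
grasp_force: 0.0
```

```bash
python3 -m crank '[{"x":0,"y":0,"z":0,"turn":0},{"x":0,"y":0,"z":0,"turn":0},{"x":0,"y":0,"z":-0.02,"turn":0},{"x":0,"y":0,"z":-0.06,"turn":0},{"x":0,"y":0,"z":-0.12,"turn":0},{"x":0,"y":0,"z":-0.18,"turn":0},{"x":0,"y":-0.05,"z":-0.19,"turn":0},{"x":0,"y":-0.1,"z":-0.19,"turn":0.05},{"x":0,"y":-0.15,"z":-0.19,"turn":0.1},{"x":0,"y":-0.2,"z":-0.19,"turn":0.15},{"x":0,"y":-0.26,"z":-0.19,"turn":0.2},{"x":0,"y":-0.32,"z":-0.19,"turn":0.25}]' 0.08 40
python3 - <<'E'
from h import *
go(.5915,.2743,.24,-3.8)
a=imaging.read_camera("top")[195:300,385:505,::-1]
cv2.imwrite("pics/c5.png",cv2.resize(a,None,fx=5.6,fy=5.6,interpolation=cv2.INTER_CUBIC))
E
```

```text
time_s: 11.65
tool_pos: [0.5284, 0.1163, 0.2494]
tool_rot: [-179.9, -0.1, -2.6]
force: [1.3, 0.4, -0.7]
grip_width: 0.0798
grasp_force: 0.0
go [ 0.0559 -0.1607  0.0098] turn 0.021 t 11.65
```

View pics/c5.png

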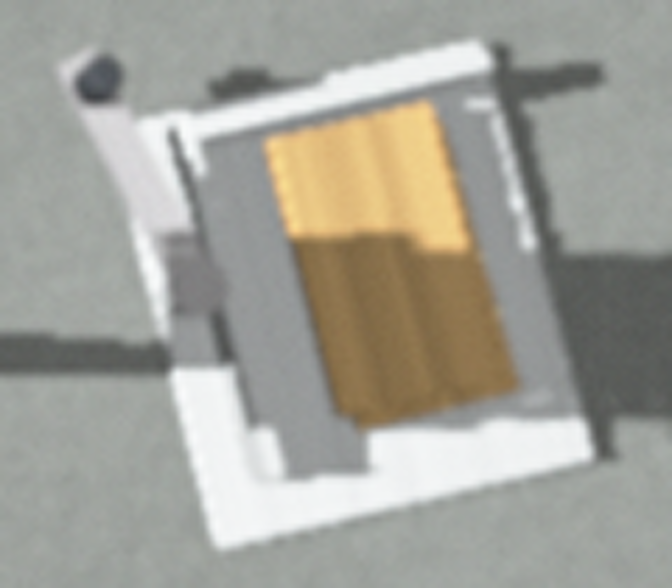

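```bash
python3 - <<'E'
from h import *
c=cal("wrist");c["position"]=np.array([0.66782207,0.15380907,0.38309041]);c["attitude"]=np.array([-17.4166,-.062067,-93.466885])
q=np.array([.5497,.2153,-.0793]);C,S=np.cos(q[2]),np.sin(q[2])
t=np.array([.8473,-.5312]);n=np.array([.5312,.8473])
for s,y in((55,32),(55,-32),(-30,32),(-30,-32)):
    v=(62.2+s*.02+y,);S2=2.7+s-y*.02;a=S2*t+12*n;Y=v[0];print(proj(c,[[q[0]+(C*a[0]-S*Y)/1e3,q[1]+(S*a[0]+C*Y)/1e3,.062+a[1]/1e3]]))
E
python3 -m crank '[{"x":0.01,"y":-0.04,"z":0,"turn":0.02},{"x":0.03,"y":-0.09,"z":0,"turn":0.02},{"x":0.05,"y":-0.13,"z":0,"turn":0.02},{"x":0.056,"y":-0.155,"z":0.005,"turn":0.02},{"x":0.056,"y":-0.16,"z":0.01,"turn":0.02},{"x":0.056,"y":-0.16,"z":0.01,"turn":0.02},{"x":0.056,"y":-0.16,"z":0.01,"turn":0.02}]' 0.087
python3 -c "
from h import *
go(.592,.2745,.067,-3.8)"
```

```text
[[154.55380045 194.40613205]]
[[225.78497124 194.29714734]]
[[144.07764874 289.0084799 ]]
[[220.00651256 288.86469237]]
time_s: 12.58
tool_pos: [0.5916, 0.2705, 0.2384]
tool_rot: [180.0, -0.0, -3.7]
force: [0.4, -0.1, -0.6]
grip_width: 0.0869
grasp_force: 0.0
go [ 0.     -0.004   0.1714] turn 0.002 t 12.575
```

```bash
python3 -m crank '[{"x":0,"y":-0.002,"z":0.02,"turn":0},{"x":0,"y":-0.002,"z":0.06,"turn":0},{"x":0,"y":-0.002,"z":0.1,"turn":0},{"x":0,"y":-0.002,"z":0.13,"turn":0},{"x":0,"y":-0.002,"z":0.15,"turn":0},{"x":0,"y":-0.002,"z":0.162,"turn":0},{"x":0,"y":-0.002,"z":0.168,"turn":0},{"x":0,"y":-0.002,"z":0.171,"turn":0},{"x":0,"y":-0.002,"z":0.171,"turn":0}]' && python3 -m crank '[{"x":0,"y":0,"z":0,"turn":0},{"x":0,"y":0,"z":0,"turn":0},{"x":0,"y":0,"z":0,"turn":0},{"x":0,"y":0,"z":0,"turn":0},{"x":0,"y":0,"z":0,"turn":0}]' 0.05 40
```

```text
time_s: 13.7
tool_pos: [0.5918, 0.2747, 0.0672]
tool_rot: [-180.0, -0.1, -3.6]
force: [1.0, -0.2, 0.5]
grip_width: 0.087
grasp_force: 0.0
time_s: 14.32
tool_pos: [0.5915, 0.2746, 0.0668]
tool_rot: [-180.0, -0.0, -3.6]
force: [-0.1, -0.7, 1.1]
grip_width: 0.0629
grasp_force: 40.0
```

```bash
python3 -m crank '[{"x":0.002,"y":0,"z":-0.01,"turn":0},{"x":0.01,"y":0,"z":-0.02,"turn":0},{"x":0.03,"y":0,"z":-0.025,"turn":0},{"x":0.06,"y":0,"z":-0.025,"turn":0},{"x":0.09,"y":0,"z":-0.025,"turn":0},{"x":0.1,"y":0,"z":-0.04,"turn":0},{"x":0.1,"y":0,"z":-0.09,"turn":0},{"x":0.1,"y":0,"z":-0.15,"turn":0},{"x":0.08,"y":0.02,"z":-0.2,"turn":0},{"x":0.05,"y":0.05,"z":-0.21,"turn":0},{"x":0.03,"y":0.1,"z":-0.21,"turn":0},{"x":0.03,"y":0.15,"z":-0.21,"turn":0}]' && python3 -c "
from h import *
x,y=cw(43,-10);go(x,y,.19,11.9)"
```

```text
time_s: 15.82
tool_pos: [0.6112, 0.122, 0.2781]
tool_rot: [-179.9, -0.1, -3.5]
force: [0.6, -0.2, -2.1]
grip_width: 0.0631
grasp_force: 40.0
go [0.0006 0.3209 0.0877] turn -0.268 t 15.825
```

```bash
python3 -m crank '[{"x":0,"y":0.05,"z":0,"turn":-0.05},{"x":0,"y":0.1,"z":0,"turn":-0.1},{"x":0,"y":0.15,"z":0,"turn":-0.15},{"x":0,"y":0.2,"z":0,"turn":-0.2},{"x":0,"y":0.25,"z":0,"turn":-0.268},{"x":0,"y":0.29,"z":0,"turn":-0.268},{"x":0,"y":0.315,"z":0.03,"turn":-0.268},{"x":0,"y":0.32,"z":0.08,"turn":-0.268},{"x":0,"y":0.32,"z":0.13,"turn":-0.268},{"x":0,"y":0.32,"z":0.16,"turn":-0.268},{"x":0,"y":0.32,"z":0.17,"turn":-0.268},{"x":0,"y":0.32,"z":0.17,"turn":-0.268}]' && python3 -c "
from h import *
x,y=cw(44,-10);go(x,y,.075,11.9)"
```

```text
time_s: 17.32
tool_pos: [0.5926, -0.1968, 0.1072]
tool_rot: [180.0, -0.0, 11.8]
force: [0.7, 0.4, -0.0]
grip_width: 0.0631
grasp_force: 40.0
go [0.0007 0.0013 0.0322] turn -0.002 t 17.325
```

```bash
python3 -m crank '[{"x":0,"y":0.001,"z":0.012,"turn":0},{"x":0,"y":0.001,"z":0.022,"turn":0},{"x":0,"y":0.001,"z":0.03,"turn":0},{"x":0,"y":0.001,"z":0.033,"turn":0},{"x":0,"y":0.001,"z":0.033,"turn":0}]' && python3 -m crank '[{"x":0,"y":0,"z":0.001,"turn":0},{"x":0,"y":0,"z":0.002,"turn":0},{"x":0,"y":0,"z":0.002,"turn":0}]'
```

```text
time_s: 17.95
tool_pos: [0.5923, -0.1974, 0.0733]
tool_rot: [-180.0, 0.0, 11.8]
force: [-0.1, 0.4, -0.8]
grip_width: 0.0632
grasp_force: 40.0
time_s: 18.32
tool_pos: [0.5924, -0.1974, 0.0716]
tool_rot: [-180.0, -0.0, 11.8]
force: [0.3, 0.5, -0.7]
grip_width: 0.0631
grasp_force: 40.0
```

```bash
python3 -m crank '[{"x":0,"y":0,"z":0.001,"turn":0},{"x":0,"y":0,"z":0.002,"turn":0},{"x":0,"y":0,"z":0.002,"turn":0}]'
```

```text
time_s: 18.7
tool_pos: [0.5924, -0.1975, 0.0704]
tool_rot: [-180.0, -0.0, 11.8]
force: [-2.9, 0.3, 4.6]
grip_width: 0.063
grasp_force: 40.0
```

Contact at the expected height; let it pivot down, release, rise.

```bash
python3 -m crank '[{"x":0,"y":0,"z":0,"turn":0},{"x":0,"y":0,"z":0,"turn":0}]' 0.05 12 && python3 -m crank '[{"x":0,"y":0,"z":0,"turn":0},{"x":0,"y":0,"z":0,"turn":0},{"x":0,"y":0,"z":0,"turn":0}]' 0.05 3 && python3 -m crank '[{"x":0,"y":0,"z":0,"turn":0},{"x":0,"y":0,"z":0,"turn":0},{"x":0,"y":0,"z":0,"turn":0}]' 0.066 3 && python3 -m crank '[{"x":0,"y":0,"z":0,"turn":0},{"x":0,"y":0,"z":0,"turn":0},{"x":0,"y":0,"z":-0.02,"turn":0},{"x":0,"y":0,"z":-0.05,"turn":0},{"x":0,"y":0,"z":-0.08,"turn":0},{"x":0,"y":0,"z":-0.1,"turn":0}]' 0.079 20
python3 -c "
from h import *
x,y=cw(15,-64);go(x,y,.17,101.9)"
```

```text
time_s: 18.95
tool_pos: [0.5924, -0.1976, 0.07]
tool_rot: [180.0, -0.0, 11.8]
force: [-1.9, -0.8, 5.9]
grip_width: 0.0639
grasp_force: 12.0
time_s: 19.32
tool_pos: [0.5923, -0.1973, 0.0692]
tool_rot: [-180.0, 0.0, 11.8]
force: [0.6, -0.8, -1.3]
grip_width: 0.0639
grasp_force: 3.0
time_s: 19.7
tool_pos: [0.5924, -0.1975, 0.0696]
tool_rot: [180.0, -0.0, 11.8]
force: [0.3, 0.4, -0.5]
grip_width: 0.0656
grasp_force: 0.0
time_s: 20.45
tool_pos: [0.5932, -0.1979, 0.1726]
tool_rot: [179.9, -0.2, 11.8]
force: [0.7, 0.1, 0.2]
grip_width: 0.079
grasp_force: 0.0
go [-0.0286  0.0541  0.0026] turn -1.573 t 20.45
```

```bash
python3 -m crank '[{"x":-0.01,"y":0.01,"z":0,"turn":-0.18},{"x":-0.02,"y":0.02,"z":0,"turn":-0.36},{"x":-0.03,"y":0.03,"z":0,"turn":-0.54},{"x":-0.04,"y":0.04,"z":0,"turn":-0.72},{"x":-0.04,"y":0.05,"z":0,"turn":-0.9},{"x":-0.04,"y":0.06,"z":0,"turn":-1.08},{"x":-0.04,"y":0.062,"z":0,"turn":-1.26},{"x":-0.04,"y":0.062,"z":0,"turn":-1.42},{"x":-0.04,"y":0.062,"z":0,"turn":-1.573},{"x":-0.04,"y":0.062,"z":0,"turn":-1.573},{"x":-0.04,"y":0.062,"z":0,"turn":-1.573}]' 0.05
python3 - <<'E'
from h import *
x,y=cw(3,-74);go(x,y,.0355,101.9)
a=imaging.read_camera("wrist")[:,:,::-1];cv2.imwrite("pics/w6.png",a)
a=imaging.read_camera("top")[:,:,::-1];cv2.imwrite("pics/t6.png",a)
# board-coloured region in caddy as seen by top
h=cv2.cvtColor(a[195:300,385:505],cv2.COLOR_BGR2HSV);m=((h[:,:,1]>90)&(h[:,:,0]>8)&(h[:,:,0]<28)).astype(np.uint8)
print(m.sum(),cv2.minAreaRect(np.argwhere(m)[:,::-1].astype(np.float32)))
E
```

```text
time_s: 21.82
tool_pos: [0.5658, -0.2664, 0.1698]
tool_rot: [180.0, 0.0, 101.8]
force: [-1.4, -0.2, -0.7]
grip_width: 0.05
grasp_force: 0.0
go [-0.0027  0.0002  0.1343] turn -0.002 t 21.825
1745 ((88.15818786621094, 39.65867233276367), (56.36387634277344, 76.33064270019531), 69.86369323730469)
```

```bash
python3 -m crank '[{"x":-0.003,"y":0,"z":0.03,"turn":0},{"x":-0.003,"y":0,"z":0.07,"turn":0},{"x":-0.003,"y":0,"z":0.1,"turn":0},{"x":-0.003,"y":0,"z":0.12,"turn":0},{"x":-0.003,"y":0,"z":0.13,"turn":0},{"x":-0.003,"y":0,"z":0.134,"turn":0},{"x":-0.003,"y":0,"z":0.134,"turn":0}]'
python3 -m crank '[{"x":0.004,"y":0,"z":0,"turn":0},{"x":0.008,"y":0,"z":0,"turn":0},{"x":0.012,"y":0,"z":0,"turn":0},{"x":0.016,"y":0,"z":0,"turn":0},{"x":0.02,"y":0,"z":0,"turn":0},{"x":0.024,"y":0,"z":0,"turn":0},{"x":0.028,"y":0,"z":0,"turn":0},{"x":0.032,"y":0,"z":0,"turn":0},{"x":0.034,"y":0,"z":0,"turn":0}]'
python3 -c "
from h import *
x,y=cw(3,-24);go(x,y,.0355,101.9)"
```

```text
time_s: 22.8
tool_pos: [0.567, -0.2695, 0.0363]
tool_rot: [179.9, 0.0, 101.9]
force: [-0.2, 0.1, 0.3]
grip_width: 0.05
grasp_force: 0.0
time_s: 23.92
tool_pos: [0.5597, -0.236, 0.0358]
tool_rot: [180.0, 0.0, 101.9]
force: [1.1, -3.1, 2.1]
grip_width: 0.05
grasp_force: 1.4
go [ 0.0162 -0.      0.0003] turn 0.0 t 23.925
```

```bash
python3 -m crank '[{"x":0.002,"y":0,"z":0,"turn":0},{"x":0.004,"y":0,"z":0,"turn":0},{"x":0.006,"y":0,"z":0,"turn":0},{"x":0.008,"y":0,"z":0,"turn":0},{"x":0.01,"y":0,"z":0,"turn":0},{"x":0.011,"y":0,"z":0,"turn":0},{"x":0.012,"y":0,"z":0,"turn":0}]'
python3 -m crank '[{"x":0.001,"y":0,"z":0,"turn":0},{"x":0.001,"y":0,"z":0,"turn":0}]'
python3 -m crank '[{"x":0.001,"y":0,"z":0,"turn":0},{"x":0.001,"y":0,"z":0,"turn":0}]'
python3 -c "
from h import *
x,y=cw(3,-24);go(x,y,.0355,101.9)"
```

```text
time_s: 24.8
tool_pos: [0.5571, -0.2245, 0.0357]
tool_rot: [180.0, 0.0, 101.9]
force: [1.4, -3.9, 3.5]
grip_width: 0.0503
grasp_force: 2.2
time_s: 25.05
tool_pos: [0.5568, -0.2233, 0.0357]
tool_rot: [180.0, 0.0, 101.9]
force: [1.2, -3.5, 3.0]
grip_width: 0.0501
grasp_force: 2.2
time_s: 25.3
tool_pos: [0.5566, -0.2224, 0.0357]
tool_rot: [180.0, 0.0, 101.9]
force: [1.5, -5.3, 4.4]
grip_width: 0.0501
grasp_force: 2.3
go [0.0023 0.0001 0.0002] turn 0.0 t 25.3
```

```bash
for i in 1 2 3; do python3 -m crank '[{"x":0.0005,"y":0,"z":0,"turn":0},{"x":0.0005,"y":0,"z":0,"turn":0}]' | grep -E "pos|force:"; done
```

```text
tool_pos: [0.5565, -0.222, 0.0357]
force: [1.6, -4.7, 4.1]
grasp_force: 2.5
tool_pos: [0.5564, -0.2215, 0.0357]
force: [0.5, -4.9, 4.0]
grasp_force: 2.5
tool_pos: [0.5563, -0.221, 0.0356]
force: [1.5, -5.1, 3.7]
grasp_force: 2.5
```

```bash
for i in 1 2 3; do python3 -m crank '[{"x":0.0005,"y":0,"z":0,"turn":0},{"x":0.0005,"y":0,"z":0,"turn":0}]' | grep -E "pos|force:"; done
```

```text
tool_pos: [0.5562, -0.2205, 0.0357]
force: [0.7, -4.9, 3.4]
grasp_force: 2.5
tool_pos: [0.5561, -0.2201, 0.0357]
force: [2.1, -4.9, 3.6]
grasp_force: 2.6
tool_pos: [0.5561, -0.2201, 0.0357]
force: [2.0, -6.1, 2.8]
grasp_force: 3.1
```

```bash
for i in 1 2 ; do python3 -m crank '[{"x":0.0005,"y":0,"z":0,"turn":0},{"x":0.0005,"y":0,"z":0,"turn":0}]' | grep -E "pos|force:"; done;python3 -c "
from h import *
x,y=cw(3,-24);go(x,y,.0355,101.9)"
```

```text
tool_pos: [0.5561, -0.22, 0.0357]
force: [2.3, -7.5, 2.7]
grasp_force: 3.6
tool_pos: [0.5561, -0.2201, 0.0357]
force: [2.5, -7.7, 1.8]
grasp_force: 4.1
go [-0.      0.0002  0.0002] turn -0.0 t 27.3
```

```bash
python3 -m crank '[{"x":-0.006,"y":0,"z":0,"turn":0},{"x":-0.015,"y":0,"z":0,"turn":0},{"x":-0.015,"y":0,"z":-0.03,"turn":0},{"x":-0.015,"y":-0.01,"z":-0.08,"turn":0.18},{"x":0,"y":-0.03,"z":-0.1,"turn":0.36},{"x":0.02,"y":-0.05,"z":-0.1,"turn":0.54},{"x":0.03,"y":-0.07,"z":-0.1,"turn":0.72},{"x":0.04,"y":-0.077,"z":-0.1,"turn":0.9},{"x":0.042,"y":-0.077,"z":-0.1,"turn":1.08},{"x":0.042,"y":-0.077,"z":-0.1,"turn":1.26},{"x":0.042,"y":-0.077,"z":-0.1,"turn":1.44},{"x":0.042,"y":-0.077,"z":-0.1,"turn":1.571}]' 0.02
python3 -m crank '[{"x":0,"y":0,"z":0,"turn":0},{"x":0,"y":0,"z":0,"turn":0}]' | grep pos
python3 - <<'E'
from h import *
x,y=cw(-74,18);go(x,y,.0355,11.9)
a=imaging.read_camera("wrist")[:,:,::-1];cv2.imwrite("pics/w7.png",a)
print(env.get_obs()["tool_rot"])
E
```

```text
time_s: 28.8
tool_pos: [0.4712, -0.1922, 0.1349]
tool_rot: [-179.9, 0.1, 11.7]
force: [-0.6, -0.3, -0.4]
grip_width: 0.0203
grasp_force: 0.0
tool_pos: [0.4715, -0.1928, 0.1353]
go [0.0004 0.0022 0.0997] turn 0.003 t 29.05
[-1.79961643e+02  3.26159754e-02  1.20204274e+01]
```

```bash
python3 -m crank '[{"x":0,"y":0.002,"z":0.03,"turn":0},{"x":0,"y":0.002,"z":0.06,"turn":0},{"x":0,"y":0.002,"z":0.08,"turn":0},{"x":0,"y":0.002,"z":0.093,"turn":0},{"x":0,"y":0.002,"z":0.0995,"turn":0},{"x":0,"y":0.002,"z":0.0995,"turn":0}]'
python3 -m crank '[{"x":0.003,"y":0,"z":0,"turn":0},{"x":0.006,"y":0,"z":0,"turn":0},{"x":0.009,"y":0,"z":0,"turn":0},{"x":0.012,"y":0,"z":0,"turn":0},{"x":0.015,"y":0,"z":0,"turn":0},{"x":0.018,"y":0,"z":0,"turn":0},{"x":0.02,"y":0,"z":0,"turn":0},{"x":0.022,"y":0,"z":0,"turn":0}]'
python3 -c "
from h import *
x,y=cw(-49.5,18);go(x,y,.0355,11.9)"
```

```text
time_s: 29.85
tool_pos: [0.4722, -0.1952, 0.0361]
tool_rot: [-180.0, 0.0, 11.9]
force: [-0.1, 0.1, 1.2]
grip_width: 0.02
grasp_force: 0.0
time_s: 30.85
tool_pos: [0.492, -0.1912, 0.0359]
tool_rot: [-179.9, 0.2, 11.9]
force: [-6.0, -1.4, 5.1]
grip_width: 0.0197
grasp_force: 3.3
go [ 0.0044 -0.0005  0.0004] turn -0.001 t 30.85
```

```bash
for i in 1 2 3 4 5 6; do python3 -m crank '[{"x":0.0007,"y":0,"z":0,"turn":0},{"x":0.0007,"y":0,"z":0,"turn":0}]' | grep -E "pos|force:"; done
python3 -c "
from h import *
x,y=cw(-49.5,18);go(x,y,.0355,11.9)"
```

```text
tool_pos: [0.4927, -0.191, 0.0358]
force: [-7.1, -0.8, 5.1]
grasp_force: 3.2
tool_pos: [0.4927, -0.191, 0.0358]
force: [-7.7, 0.1, 5.9]
grasp_force: 4.0
tool_pos: [0.4927, -0.191, 0.0357]
force: [-9.3, -1.5, 7.3]
grasp_force: 4.7
tool_pos: [0.4929, -0.191, 0.0356]
force: [-11.1, -1.3, 8.2]
grasp_force: 5.4
tool_pos: [0.4929, -0.191, 0.0356]
force: [-12.7, -1.8, 10.3]
grasp_force: 6.1
tool_pos: [0.493, -0.191, 0.0355]
force: [-13.3, -2.2, 12.0]
grasp_force: 6.9
go [ 0.0035 -0.0005 -0.0001] turn -0.001 t 32.35
```

```bash
python3 -m crank '[{"x":-0.01,"y":0,"z":0,"turn":0},{"x":-0.02,"y":0,"z":0,"turn":0},{"x":-0.02,"y":0,"z":-0.04,"turn":0},{"x":-0.04,"y":0,"z":-0.08,"turn":0},{"x":-0.06,"y":0,"z":-0.08,"turn":0},{"x":-0.06,"y":0,"z":-0.08,"turn":0}]'
python3 - <<'E'
from h import *
c=cal("wrist");a=imaging.read_camera("wrist")[:,:,::-1];cv2.imwrite("pics/w8.png",a)
t=imaging.read_camera("top")[:,:,::-1];cv2.imwrite("pics/t8.png",t)
import pickle;pickle.dump(c,open("c8.pkl","wb"))
pts={}
for z in(12,46,48):
  for x,y in((70,50),(70,-66),(70,-14),(-62,50),(-40,50),(-40,-14),(15,66)):
    X,Y=cw(x,y);print(z,x,y,proj(c,[[X,Y,z/1e3]]).round(0))
E
```

```text
time_s: 33.1
tool_pos: [0.4386, -0.2022, 0.1165]
tool_rot: [-180.0, -0.1, 11.8]
force: [-0.7, 0.9, -0.1]
grip_width: 0.0202
grasp_force: 0.0
12 70 50 [[260. -66.]]
12 70 -66 [[473. -65.]]
12 70 -14 [[378. -66.]]
12 -62 50 [[270. 177.]]
12 -40 50 [[268. 142.]]
12 -40 -14 [[371. 141.]]
12 15 66 [[237.  45.]]
46 70 50 [[249. -99.]]
46 70 -66 [[501. -99.]]
46 70 -14 [[388. -99.]]
46 -62 50 [[262. 186.]]
46 -40 50 [[260. 145.]]
46 -40 -14 [[378. 145.]]
46 15 66 [[223.  33.]]
48 70 50 [[ 249. -102.]]
48 70 -66 [[ 503. -101.]]
48 70 -14 [[ 389. -102.]]
48 -62 50 [[261. 186.]]
48 -40 50 [[260. 145.]]
48 -40 -14 [[379. 145.]]
48 15 66 [[222.  32.]]
```

```bash
python3 -m crank '[{"x":0,"y":0,"z":-0.05,"turn":0},{"x":0.03,"y":0,"z":-0.09,"turn":0},{"x":0.06,"y":0,"z":-0.09,"turn":0},{"x":0.075,"y":0,"z":-0.09,"turn":0},{"x":0.075,"y":0,"z":-0.09,"turn":0},{"x":0.075,"y":0,"z":-0.09,"turn":0}]'|grep pos
python3 - <<'E'
from h import *
import pickle
c=cal("wrist");a=imaging.read_camera("wrist")[:,:,::-1].copy();cv2.imwrite("pics/w9.png",a)
pickle.dump(c,open("c9.pkl","wb"))
for z in(46,48):
  for x,y in((70,50),(70,-66),(70,-14),(-62,50),(-40,50),(-40,-14)):
    X,Y=cw(x,y);print(z,x,y,proj(c,[[X,Y,z/1e3]]).round(1))
t=cv2.imread("pics/t8.png")[200:290,385:500]
w=cv2.resize(a[0:300,190:490],(480,480),interpolation=cv2.INTER_CUBIC)
t=cv2.resize(t,(320,250),interpolation=cv2.INTER_CUBIC)
o=np.zeros((480,800,3),np.uint8);o[:,:480]=w;o[:250,480:]=t
cv2.imwrite("pics/m9.png",o)
E
```

```text
tool_pos: [0.5111, -0.1871, 0.2051]
46 70 50 [[275.5  86.1]]
46 70 -66 [[433.8  86.1]]
46 70 -14 [[362.9  86. ]]
46 -62 50 [[281.2 255.7]]
46 -40 50 [[280.3 230.3]]
46 -40 -14 [[358.7 230.2]]
48 70 50 [[275.2  85.9]]
48 70 -66 [[434.6  85.9]]
48 70 -14 [[363.2  85.8]]
48 -62 50 [[280.9 256.5]]
48 -40 50 [[280.1 231. ]]
48 -40 -14 [[358.9 230.9]]
```

View pics/m9.png

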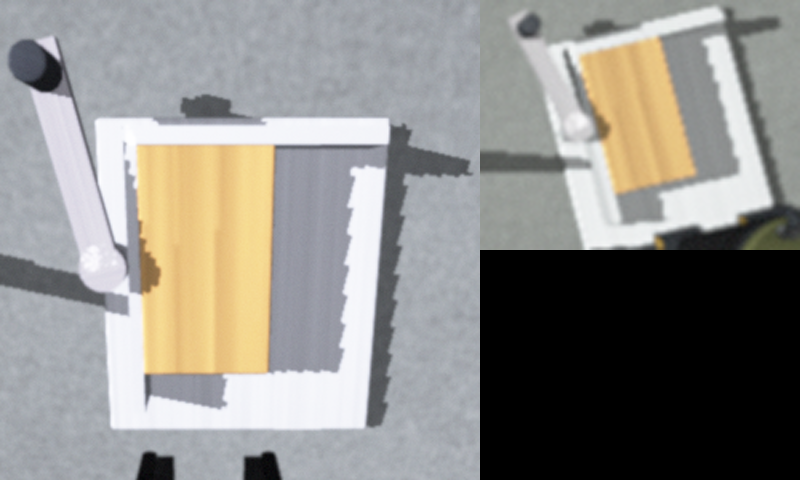

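```bash
cat >> h.py <<'E'
CAD[:2]-=.0033*np.array([np.cos(CAD[2]),np.sin(CAD[2])])
E
python3 - <<'E'
from h import *
import pickle
c=pickle.load(open("c9.pkl","rb"))
k=unproj(c,[(190+35/1.6,62/1.6)],.0875)[0];p=unproj(c,[(190+102/1.6,268/1.6)],.062)[0];P=np.array(cw(15,66))
d=k[:2]-P;print(k,p,P,np.linalg.norm(d),"keeper",np.degrees(np.arctan2(d[1],d[0])-CAD[2])+90)
print(proj(c,[[*cw(70,50),.046],[*cw(70,-66),.046]]))
go(k[0],k[1],.15,11.9)
E
```

```text
[ 0.62346531 -0.09605893  0.0875    ] [ 0.54737231 -0.12968709  0.062     ] [ 0.54627889 -0.13020455] 0.0844018221326269 keeper 101.99761403443777
[[275.67528332  90.92585839]
 [433.41645072  90.87602681]]
go [ 0.1287 -0.0662  0.0552] turn -0.001 t 34.0
```

Run:
```python
from h import *
p=unproj(cal("top"),[(354,117)],.17)[0];print("pail",p)
C=p[:2]
for psi in(12,-10,-30,-50,24,-66,60,102):
    M=R.from_euler("z",psi,degrees=True).as_matrix()[:2,:2]
    d=np.array(C-[.6235,-.096])@M; q=np.abs(d)-[.0375,.095];print(psi,"clear",np.linalg.norm(np.maximum(q,0))-.075)
P=np.array(cw(15,66))
for th in range(102,-1,-8):
    a=CAD[2]+np.radians(th-90);print(th,(P+.085*np.array([np.cos(a),np.sin(a)])).round(4))
o=env.get_obs();print(o["qpos"])
```

```text
pail [0.79264635 0.00845268 0.17      ]
12 clear 0.07466702895468051
-10 clear 0.04202148602824726
-30 clear 0.02311547442658632
-50 clear 0.026714509076227563
24 clear 0.08450761127846411
-66 clear 0.027007611278464058
60 clear 0.0625318484889381
102 clear 0.021773791143391022
102 [ 0.624  -0.0958]
94 [ 0.628 -0.107]
86 [ 0.6305 -0.1186]
78 [ 0.6313 -0.1304]
70 [ 0.6304 -0.1422]
62 [ 0.6279 -0.1538]
54 [ 0.6238 -0.165 ]
46 [ 0.6183 -0.1754]
38 [ 0.6113 -0.185 ]
30 [ 0.603  -0.1935]
22 [ 0.5936 -0.2008]
14 [ 0.5834 -0.2067]
6 [ 0.5724 -0.2111]
[-12.0113093    7.09232761  31.85760676 102.10101213  -3.90851981
  72.00058725 -57.30184872]
```

```bash
python3 -m crank '[{"x":0.03,"y":-0.015,"z":0,"turn":0},{"x":0.07,"y":-0.035,"z":0,"turn":0},{"x":0.11,"y":-0.055,"z":0,"turn":0},{"x":0.128,"y":-0.066,"z":0.02,"turn":0},{"x":0.129,"y":-0.066,"z":0.05,"turn":0},{"x":0.129,"y":-0.066,"z":0.055,"turn":0},{"x":0.129,"y":-0.066,"z":0.055,"turn":0}]' 0.05 8 
python3 -c "
from h import *
go(.6238,-.096,.084,11.9)"
```

```text
time_s: 34.88
tool_pos: [0.6246, -0.0963, 0.1516]
tool_rot: [180.0, 0.0, 11.8]
force: [0.7, -0.5, -0.5]
grip_width: 0.05
grasp_force: 0.0
go [-0.0007 -0.0005  0.0676] turn -0.001 t 34.875
```

```bash
python3 -m crank '[{"x":-0.0007,"y":-0.0005,"z":0.02,"turn":0},{"x":-0.0007,"y":-0.0005,"z":0.04,"turn":0},{"x":-0.0007,"y":-0.0005,"z":0.055,"turn":0},{"x":-0.0007,"y":-0.0005,"z":0.064,"turn":0},{"x":-0.0007,"y":-0.0005,"z":0.0676,"turn":0},{"x":-0.0007,"y":-0.0005,"z":0.0676,"turn":0}]' && python3 -m crank '[{"x":0,"y":0,"z":0,"turn":0},{"x":0,"y":0,"z":0,"turn":0},{"x":0,"y":0,"z":0,"turn":0},{"x":0,"y":0,"z":0,"turn":0}]' 0.01 6
python3 - <<'E'
from h import *
P=np.array(cw(15,66));o=env.get_obs();M=R.from_euler("xyz",o["tool_rot"],degrees=True)
d=o["tool_pos"][:2]-P;th0=np.degrees(np.arctan2(d[1],d[0])-CAD[2])+90;r=np.linalg.norm(d);print(th0,r)
for th in list(range(93,-1,-9))+[0]:
    a=CAD[2]+np.radians(th-90);q=P+.085*np.array([np.cos(a),np.sin(a)])
    print(th,M.inv().apply([*(q-o["tool_pos"][:2]),0]).round(4)[:2])
E
```

```text
time_s: 35.62
tool_pos: [0.6244, -0.0952, 0.0835]
tool_rot: [180.0, -0.0, 11.9]
force: [1.2, 0.4, 0.2]
grip_width: 0.0498
grasp_force: 0.0
time_s: 36.12
tool_pos: [0.6244, -0.0949, 0.0836]
tool_rot: [-180.0, -0.0, 11.9]
force: [0.3, 1.7, -0.8]
grip_width: 0.0182
grasp_force: 0.4
102.46991162788524 0.08579101545333873
93 [0.0011 0.0141]
84 [0.0007 0.0274]
75 [-0.0017  0.0405]
66 [-0.0062  0.0531]
57 [-0.0125  0.0648]
48 [-0.0207  0.0754]
39 [-0.0303  0.0846]
30 [-0.0413  0.0921]
21 [-0.0534  0.0978]
12 [-0.0662  0.1016]
3 [-0.0794  0.1034]
0 [-0.0838  0.1035]
```

```bash
python3 -m crank '[{"x":0,"y":0,"z":0,"turn":0},{"x":0.0011,"y":0.0141,"z":0,"turn":0.08},{"x":0.0007,"y":0.0274,"z":0,"turn":0.16},{"x":-0.0017,"y":0.0405,"z":0,"turn":0.24},{"x":-0.0062,"y":0.0531,"z":0,"turn":0.32},{"x":-0.0125,"y":0.0648,"z":0,"turn":0.4},{"x":-0.0207,"y":0.0754,"z":0,"turn":0.48},{"x":-0.0303,"y":0.0846,"z":0,"turn":0.56},{"x":-0.0413,"y":0.0921,"z":0,"turn":0.64},{"x":-0.0534,"y":0.0978,"z":0,"turn":0.72},{"x":-0.0662,"y":0.1016,"z":0,"turn":0.8},{"x":-0.0662,"y":0.1016,"z":0,"turn":0.8}]'
python3 - <<'E'
from h import *
P=np.array(cw(15,66));o=env.get_obs()
for th in (6,3,0,-1,-2):
    a=CAD[2]+np.radians(th-90);q=P+.085*np.array([np.cos(a),np.sin(a)]);print(th,end=" ");go(*q,.0836,o["tool_rot"][2])
E
```

```text
time_s: 37.62
tool_pos: [0.5797, -0.2088, 0.0836]
tool_rot: [180.0, 0.0, -34.0]
force: [-0.0, -1.2, -0.8]
grip_width: 0.0155
grasp_force: 6.0
6 go [-0.0048  0.006  -0.    ] turn 0.0 t 37.625
3 go [-0.0077  0.0094 -0.    ] turn 0.0 t 37.625
0 go [-0.0107  0.0127 -0.    ] turn 0.0 t 37.625
-1 go [-0.0117  0.0138 -0.    ] turn 0.0 t 37.625
-2 go [-0.0128  0.0148 -0.    ] turn 0.0 t 37.625
```

```bash
python3 -m crank '[{"x":-0.0024,"y":0.003,"z":0,"turn":0},{"x":-0.0048,"y":0.006,"z":0,"turn":0},{"x":-0.0077,"y":0.0094,"z":0,"turn":0},{"x":-0.0092,"y":0.011,"z":0,"turn":0},{"x":-0.0092,"y":0.011,"z":0,"turn":0}]'
for i in 1 2 3 4; do python3 -m crank '[{"x":-0.0005,"y":0.0006,"z":0,"turn":0},{"x":-0.0005,"y":0.0006,"z":0,"turn":0}]' | grep -E "pos|force:"; done
python3 -c "
from h import *
P=np.array(cw(15,66));d=env.get_obs()['tool_pos'][:2]-P;print(np.degrees(np.arctan2(d[1],d[0])-CAD[2])+90)"
```

```text
time_s: 38.25
tool_pos: [0.5663, -0.2121, 0.0835]
tool_rot: [-180.0, 0.0, -33.9]
force: [-0.1, 0.0, 1.3]
grip_width: 0.016
grasp_force: 6.0
tool_pos: [0.5661, -0.2121, 0.0835]
force: [1.5, -0.3, 1.7]
grasp_force: 6.0
tool_pos: [0.5654, -0.2123, 0.0836]
force: [1.2, 0.3, 0.9]
grasp_force: 6.0
tool_pos: [0.5653, -0.2124, 0.0836]
force: [3.2, 1.9, -0.6]
grasp_force: 6.0
tool_pos: [0.5652, -0.2124, 0.0836]
force: [5.9, 1.0, -2.0]
grasp_force: 6.0
1.1016988910326688
```

```bash
python3 -m crank '[{"x":-0.0005,"y":0.0006,"z":0,"turn":0},{"x":-0.0005,"y":0.0006,"z":0,"turn":0},{"x":-0.0005,"y":0.0006,"z":0,"turn":0}]' | grep -E "pos|force:"; python3 -m crank '[{"x":0,"y":0,"z":0,"turn":0},{"x":0,"y":0,"z":0,"turn":0},{"x":0,"y":0,"z":0,"turn":0},{"x":0,"y":0,"z":-0.02,"turn":0},{"x":0,"y":0,"z":-0.06,"turn":0},{"x":0,"y":0,"z":-0.11,"turn":0},{"x":-0.03,"y":0,"z":-0.15,"turn":0},{"x":-0.07,"y":0,"z":-0.15,"turn":0},{"x":-0.1,"y":0,"z":-0.15,"turn":0},{"x":-0.1,"y":0,"z":-0.15,"turn":0},{"x":-0.1,"y":0,"z":-0.15,"turn":0}]' 0.036
python3 - <<'E'
from h import *
c=cal("wrist");a=imaging.read_camera("wrist")[:,:,::-1];cv2.imwrite("pics/w10.png",a)
K=np.array([*cw(15,-19),.0875]);print("pred knob",proj(c,[K]),"post",proj(c,[[*cw(15,66),.062]]))
h=cv2.cvtColor(a,cv2.COLOR_BGR2HSV)
u,v=proj(c,[K])[0].astype(int);s=a[v-30:v+31,u-30:u+31].max(2)<75
n,l,st,ce=cv2.connectedComponentsWithStats(s.astype(np.uint8))
print([(st[i][4],ce[i]+[u-30,v-30]) for i in range(1,n) if st[i][4]>20])
m=((h[:,:,1]>80)&(h[:,:,0]>8)&(h[:,:,0]<28)).astype(np.uint8)
n,l,st,ce=cv2.connectedComponentsWithStats(m)
for i in range(1,n):
    if st[i][4]>150:
        print(st[i],ce[i],cv2.boxPoints(cv2.minAreaRect(np.argwhere(l==i)[:,::-1].astype(np.float32))).round(0).tolist())
print(proj(c,[[*cw(x,y),.048] for x,y in((70,50),(70,-14),(-40,-14),(-40,50))]).round(1))
E
```

```text
tool_pos: [0.5651, -0.2123, 0.0836]
force: [8.1, 1.9, -2.5]
grasp_force: 6.0
time_s: 41.0
tool_pos: [0.4805, -0.158, 0.2345]
tool_rot: [-179.9, -0.1, -34.0]
force: [0.6, -0.7, -0.1]
grip_width: 0.0357
grasp_force: 0.0
pred knob [[318.70129051  92.83187095]] post [[246.49731308 174.47412718]]
[]
[ 214   51   90   98 4432] [258.47066787 100.15816787] [[211.0, 111.0], [263.0, 50.0], [307.0, 89.0], [254.0, 149.0]]
[  36   99  154  159 2615] [103.84894837 168.51892925] [[34.0, 111.0], [48.0, 97.0], [196.0, 245.0], [182.0, 259.0]]
[ 270  110   90   92 4085] [314.8124847  155.55618115] [[268.0, 163.0], [320.0, 109.0], [360.0, 149.0], [308.0, 202.0]]
[214 323  21  68 768] [222.3515625  356.63802083] [[212.0, 390.0], [216.0, 322.0], [235.0, 323.0], [231.0, 391.0]]
[406 323  21  68 789] [418.08365019 356.99873257] [[405.0, 323.0], [424.0, 322.0], [428.0, 390.0], [409.0, 391.0]]
[ 161  403  411   28 8846] [377.42979878 418.1549853 ] [[161.0, 404.0], [571.0, 402.0], [571.0, 429.0], [161.0, 431.0]]
[[211.5 110.9]
 [263.8  49. ]
 [362.  149.2]
 [309.2 203.1]]
```

```bash
python3 -c "
from h import *
print(env.sign_off())"
```

```text
the job is handed in; nothing more can be done
None
```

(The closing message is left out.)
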